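Tug-test the cassettes, then turn the frame over

ROBOT

A 7-joint arm with a two-finger parallel gripper is mounted at the origin on a cart in front of the work surface, level with it; the furniture and walls round the work are solid. World frame = base frame: x ahead of the robot, y to its left, z up, the work surface at z = 0. Lengths are in m, angles in rad, forces in N, time in s.
With the tool pointing down it reaches from about 0.35 to 0.775 m from the base axis. Payload 3.1 kg.
Tool frame: the origin (TCP) lies on the centre line of the jaws, within the pads' length; the fingertips stand 25 mm ahead of it and the grasp point (between the pads) lies 6 mm ahead of it (manip.finger_overhang is the distance from the TCP to the fingertips, in m); z points along the fingers, y is the direction in which the jaws open and shut (so a half turn about z gives the same grasp; the last joint's range is limited). The gripper opens to 85 mm and grips with 20 to 120 N. Pads are 22 mm wide; open, the fingers measure 114 mm over their backs; the gripper's body (76 mm by 85 mm) begins 54 mm behind the grasp point. The pads swing forward as they close: fully open they stand 13 mm farther back than shut.
Start: joints at [-1.163, 0.311, 0.014, 1.512, -0.004, 1.319, -0.027], TCP at [0.239, 0.495, 0.256] pointing down, gripper open.
Joint ranges: [-2.7, 2.7], [-0.3, 1.91], [-1.27, 1.3], [0.12, 2.57], [-1.44, 4.58], [0.2, 2.03], [-3.05, 3.05]. Speed limits (rad/s): [2.79, 2.79, 3.14, 3.14, 3.14, 3.14, 3.14].

INTERFACE

Orientations are given as a rotation vector (axis times angle).
In Python, from rig import manip gives the robot as it stands. The module is installed in compiled form; this text tells all that it offers.
- The arm moves only by the shell command python3 -m crank 'ROWS'. ROWS is a JSON object of lists of equal length, an entry for each row: "slide": the shift along the tool's x, y, z in units of 30 mm (1.0 is 30 mm), a list of three; "rotation": the turn, a rotation vector about the tool's x, y, z in units of 5 degrees (1.0 is 5 degrees), a list of three; "grip": the opening in per cent of the stroke, from 0 (shut) to 100 (fully open). A call has 1 to 20 rows; each row is the pose to reach, as a shift and turn from the pose commanded when the call began, along the tool's axes at that moment; what a row does not reach only later rows make up. A row lasts 1/8 s, in which the tool goes at most 62.5 mm and 10.7 degrees, less where a joint would pass 70% of its speed; a pose out of reach is approached as far as the arm can. A call with a gripper value outside its range is refused whole. The fingers move at their own pace and stop on an object; the grip force is fixed at half the most. Time passes only in rows, so rows that repeat a pose let the fingers close. It gives the time, the measured TCP pose, the force and the opening at its end, in the units of the state.
- manip.state(): the state, without advancing time (a new reading comes with each control period).
- manip.read_camera(name): name is "side" or "top"; returns a dict with "color" (400x640x3 uint8, red, green, blue), "range_z" (400x640 float32, m along the optical axis (not along the pixel's ray), 0 where there is no reading), "fov_y" (degrees; the focal length in pixels is half the picture's height over the tangent of half this angle, whatever the lens; pixels are square), "cx", "cy" (the principal point, pixels), "pose" (4x4, takes a point from camera to world coordinates). Camera axes: x right, y down, z forward; pixel columns grow to the right and rows downward; lengths in m; the calibration is good to about 2 mm. A picture is of the moment at which its call begins.
- manip.sign_off(): hands the job in, once; it reports no verdict.
The state is a dict: "t": time; "joint_positions": joint angles; "joint_vel": joint speeds; "joint_efforts": joint torques, N m; "tcp_pos": TCP position; "eef_rot": TCP orientation; "ft_force": force on the tool from outside, world axes, zero at the start; "ft_torque": the same for the moment, N m; "width": finger opening in m.
Only numpy, scipy, OpenCV 4.12 (cv2) and the standard library are available. Lean on these libraries where they do the work, as an engineer would, in place of code of your own. Each camera call takes 0.05 s, during which the arm holds its last target. There are 200 camera calls.

TASK

Two pin cassettes sit in the tray of the turnover frame, and the hidden catch of one bay is worn and no longer holds. Pull gently upward on the grips to learn which cassette is held: the one that comes loose is to be lifted out and set down upright on the black rubber pad, and the held one must have proved itself with a steady tug of about 10 N (never above 40 N) before you swing the frame by its handle bar, half a turn over the top to its far stop, so that the held cassette hangs upside down in the tray. Leave the padlock, tape roll and lock cylinder where they are.

Things in the scene. Friction and masses are not known exactly. Their poses are not given: they have to be found in the camera images.
- stand: Fixed turnover stand: steel base plate 100 (x) x 226 (y) x 8 mm with two blue bearing towers at y = +-98 mm, 130 mm high. Origin: centre of the underside. The axle runs along its own y, 110 mm above the origin. Its yaw and place vary. Its own x points from the starting side of the handle to the far side.
- tray: Aluminium tray with grey end and middle walls, 67 (x) x 165 (y) mm, part of the turning frame. Origin on the axle midway between the towers; at joint 0 its axes are parallel to the stand's. Two open-topped bays, floor 8 mm below the origin, wall tops 18 mm above it, level with the tops of the seated cassettes (only the ribs stand out).
- bay_left (a point): Floor centre of the left bay, at y = +41 mm, z = -8 mm in the tray's frame. The bay is 59 x 59 mm, 1.5 mm clearance on each side of the cassette, whose origin lies here when seated. In a good bay hidden steel bolts in the walls stop the cassette rigidly after 2 mm of lift, and carry it upside down.
- bay_right (a point): Floor centre of the right bay, at y = -41 mm, z = -8 mm in the tray's frame; the same as the left bay. Exactly one of the two bays, at random, is worn: nothing holds its cassette, which lifts straight out with its own weight only. Nothing outside shows which bay it is, and either colour may sit in it.
- turn (a joint): Angle of the turning frame about the axle: 0 as it starts, tray upright, handle on the stand's -x side; grows as the handle goes up and over the top; 3.14 at the far stop, tray upside down. Friction 0.18 N m: stays where it is left, turns with about 3 to 4 N at the handle.
- handle_mid (a point): Middle of the handle bar, a black round bar 10 mm thick along the tray's y, 84 mm free length between its two arms, 75 mm from the axle (at x = -75 mm, z = 0 in the tray's frame), with a 36 mm wide gap between bar and tray. It can be pinched from above, the fingers closing across it along the stand's x, and turns between the fingers while the frame swings.
- cassette_blue: Loose pin cassette, 0.15 to 0.31 kg: black block 56 x 56 x 26 mm with an upright blue grip rib on top, 16 mm thick along its x, 40 mm long along y, 28 mm high (rib top 54 mm above the underside). Origin: centre of the underside; z up through the rib; axes parallel to the tray's. Starts fully down in the left or the right bay, at random. The two differ only in colour.
- cassette_orange: Loose pin cassette, 0.15 to 0.31 kg: black block 56 x 56 x 26 mm with an upright orange grip rib on top, 16 mm thick along its x, 40 mm long along y, 28 mm high (rib top 54 mm above the underside). Origin: centre of the underside; z up through the rib; axes parallel to the tray's. Starts fully down in the left or the right bay, at random. The two differ only in colour.
- pad: Fixed black rubber pad 110 (x) x 90 (y) x 5 mm on the bench, right of the stand. Origin: centre of its underside; z up.
- pad_top (a point): Centre of the pad's top face, where the loose cassette is set down.
- padlock: Bystander: brass padlock 69 x 45 x 19 mm lying on the bench left of the stand; origin centre of its underside. Not to be moved.
- tape_roll: Bystander: black tape roll 57 x 54 x 19 mm lying behind the stand; origin centre of its underside. Not to be moved.
- lock_cylinder: Bystander: brass lock cylinder 43 x 24 x 40 mm on the bench left of the padlock; origin centre of its underside. Not to be moved.

How it is judged:
By the outcome, as a careful person would: the job done as asked, in the order asked, and still so for the second after the job is handed in, with the robot touching nothing.
It also fails if it takes over 61 s, if anything falls off the work surface, if the arm or the gripper's body presses on something with over 40 N, if the wrist force passes 120 N, or if a joint passes its speed limit or range.

## Working session

There is one attempt and no reset: what is moved stays moved. The work goes in short steps, Python scripts to look and compute and a shell command to move; the robot and the scene stay as the last step left them, time stands still between calls to the robot, and variables do not carry over. Pictures are saved under pics/ and viewed, about 8 in all and at most 12, crops included, and the job is handed in when it is done.

```bash
mkdir -p pics
cat > h.py <<'E'
import numpy as np,cv2
from rig import manip
from scipy.spatial.transform import Rotation as R
def cam(n):
    c=manip.read_camera(n); np.savez('pics/%s.npz'%n,**{k:np.array(c[k]) for k in c}); return c
def load(n): return np.load('pics/%s.npz'%n)
def cloud(c):
    z=c['range_z']; h,w=z.shape; f=h/2/np.tan(np.radians(float(c['fov_y']))/2)
    v,u=np.mgrid[:h,:w]; P=np.stack([(u-c['cx'])/f*z,(v-c['cy'])/f*z,z],-1)
    T=np.array(c['pose']); return P@T[:3,:3].T+T[:3,3]
def st():
    s=manip.state(); print('t',round(s['t'],2),'p',np.round(s['tcp_pos'],4),'rv',np.round(s['eef_rot'],3),'F',np.round(s['ft_force'],1),'w',round(s['width'],4),'q',np.round(s['joint_positions'],2)); return s
E
python3 - <<'E'
from h import *
s=st(); print(R.from_rotvec(s['eef_rot']).as_matrix().round(3))
for n in('top','side'):
    c=cam(n); print(n,c['fov_y'],np.array(c['pose']).round(3)); cv2.imwrite('pics/%s0.png'%n,c['color'][:,:,::-1])
E
```

```text
t 0.0 p [0.2388 0.4947 0.2552] rv [-0.7   -3.062  0.004] F [ 0.9 -0.9 -0. ] w 0.0854 q [-1.16  0.31  0.01  1.51 -0.    1.32 -0.03]
[[-0.901  0.435 -0.001]
 [ 0.435  0.901 -0.002]
 [-0.    -0.002 -1.   ]]
top 52.2521736087126 [[ 0.097 -0.973  0.208  0.341]
 [-0.995 -0.094  0.022 -0.113]
 [-0.002 -0.209 -0.978  1.365]
 [ 0.     0.     0.     1.   ]]
side 51.418437344800196 [[ 1.     0.007 -0.029  0.632]
 [ 0.028 -0.621  0.783 -0.958]
 [-0.012 -0.784 -0.621  0.76 ]
 [ 0.     0.     0.     1.   ]]
```

View pics/top0.png

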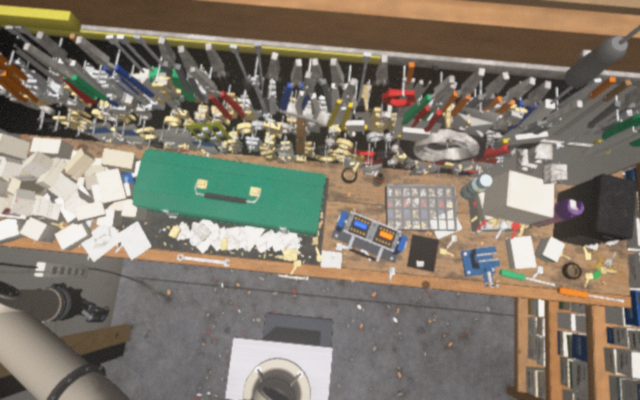

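View pics/side0.png

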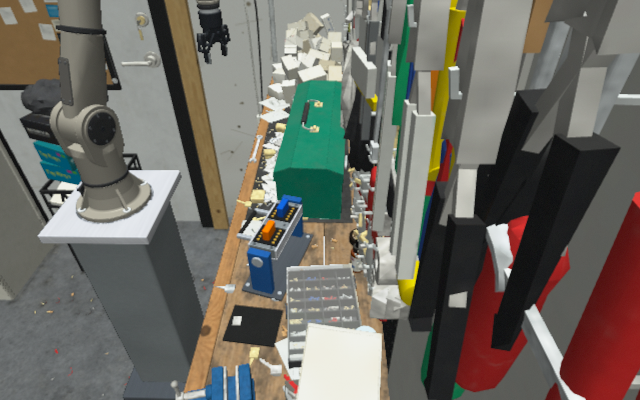

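The top view shows the stand at about (370,235), with blue in the left bay at (360,224) and orange in the right at (385,235). The pad is at (422,252), and the green toolbox is close on the left. Next I'll enlarge the crop and measure.

Run:
```python
from h import *
c=load('top'); P=cloud(c); hsv=cv2.cvtColor(c['color'],cv2.COLOR_RGB2HSV)
im=c['color'][150:290,310:460,::-1]; cv2.imwrite('pics/crop1.png',cv2.resize(im,None,fx=5,fy=4.2857*0+5/1,interpolation=cv2.INTER_CUBIC)[:600*2][:700])
s=load('side'); Ps=cloud(s); cv2.imwrite('pics/crop2.png',cv2.resize(s['color'][180:380,200:360,::-1],None,fx=3,fy=3,interpolation=cv2.INTER_CUBIC))
for n,c,P in(('top',c,P),('side',s,Ps)):
    hsv=cv2.cvtColor(c['color'],cv2.COLOR_RGB2HSV)
    roi=(P[...,0]>.3)&(P[...,0]<.8)&(P[...,1]>-.35)&(P[...,1]<.1)
    for nm,lo,hi,zl in(('blue',100,125,.135),('orange',5,20,.14),):
        m=roi&(hsv[...,0]>=lo)&(hsv[...,0]<=hi)&(hsv[...,1]>140)&(P[...,2]>zl)&(P[...,2]<.19)
        k,l,stt,ce=cv2.connectedComponentsWithStats(m.astype(np.uint8))
        for i in range(1,k):
            if stt[i,4]>8:
                q=P[l==i]; print(n,nm,ce[i].round(1),stt[i,4],np.median(q,0).round(4),q.min(0).round(3),q.max(0).round(3))
    # towers tops
    m=roi&(hsv[...,0]>=100)&(hsv[...,0]<=125)&(hsv[...,1]>100)&(P[...,2]>.12)&(P[...,2]<.136)
    k,l,stt,ce=cv2.connectedComponentsWithStats(m.astype(np.uint8))
    for i in range(1,k):
        if stt[i,4]>8:
            q=P[l==i]; print(n,'tower',ce[i].round(1),stt[i,4],np.median(q,0).round(4),q.min(0).round(3),q.max(0).round(3))
```

```text
top blue [360.  224.7] 61 [ 0.5267 -0.2027  0.1557] [ 0.517 -0.221  0.15 ] [ 0.538 -0.184  0.16 ]
top orange [385.6 235.4] 78 [ 0.5021 -0.2812  0.1551] [ 0.493 -0.301  0.144] [ 0.515 -0.261  0.164]
top tower [342.  219.3] 82 [ 0.5422 -0.1483  0.1289] [ 0.518 -0.16   0.122] [ 0.567 -0.137  0.135]
top tower [401.6 243.2] 80 [ 0.4873 -0.3348  0.1295] [ 0.465 -0.347  0.121] [ 0.509 -0.322  0.133]
side blue [282.4 206.6] 150 [ 0.5308 -0.2147  0.1539] [ 0.518 -0.228  0.135] [ 0.542 -0.185  0.16 ]
side orange [268.3 228.5] 153 [ 0.5071 -0.2913  0.155 ] [ 0.494 -0.305  0.141] [ 0.518 -0.265  0.159]
side tower [292.7 198.6] 111 [ 0.5505 -0.1563  0.1303] [ 0.523 -0.167  0.122] [ 0.57  -0.14   0.133]
side tower [281.6 214.1] 28 [ 0.5283 -0.2208  0.1322] [ 0.514 -0.226  0.127] [ 0.542 -0.197  0.136]
side tower [257.6 252.5] 174 [ 0.4863 -0.3417  0.1304] [ 0.465 -0.35   0.12 ] [ 0.514 -0.324  0.134]
```

View pics/crop1.png

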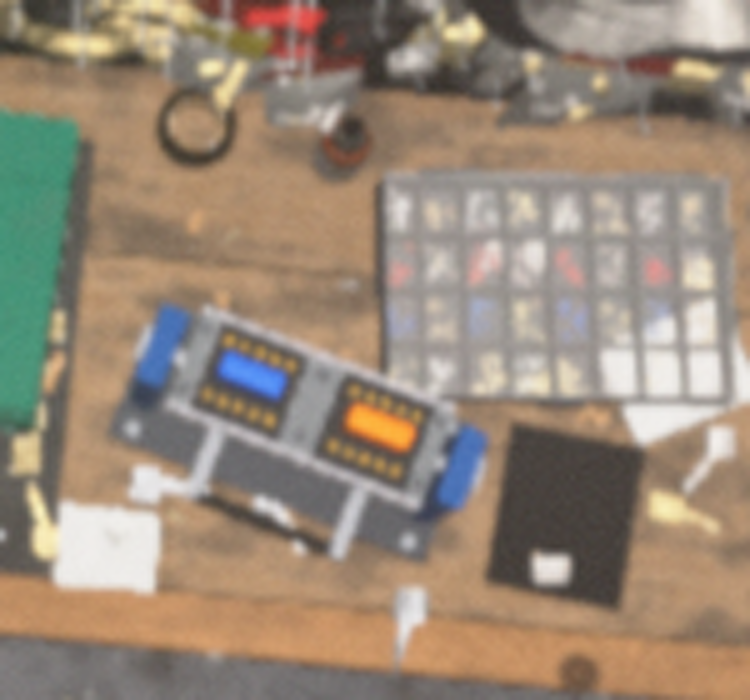

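View pics/crop2.png

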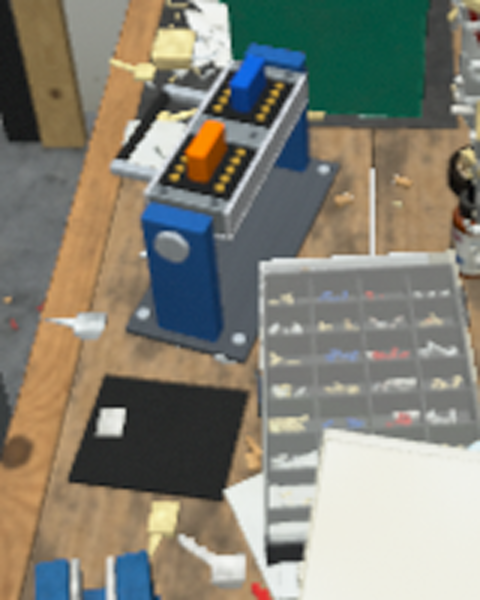

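```bash
cat >> h.py <<'E'
C=np.array([.5150,-.2420,.110]); PSI=np.radians(-16.4)
X=np.array([np.cos(PSI),np.sin(PSI),0]); Y=np.array([-np.sin(PSI),np.cos(PSI),0])
def go(p,yangle=None,ref=None):
    """print slide/rotation units to reach p with tool down and tool y at yangle (deg)"""
    s=manip.state(); M=R.from_rotvec(s['eef_rot']).as_matrix(); 
    d=M.T@(np.array(p)-s['tcp_pos'])/.03
    out=[d.round(3)]
    if yangle is not None:
        a=np.radians(yangle); y=np.array([np.cos(a),np.sin(a),0]); z=np.array([0,0,-1.]); T=np.c_[np.cross(y,z),y,z]
        out.append((np.degrees(R.from_matrix(M.T@T).as_rotvec())/5).round(3))
    print('go',np.round(p,4),*out)
E
python3 - <<'E'
from h import *
print('overhang',manip.finger_overhang)
for n in('top','side'):
    c=load(n);P=cloud(c)
    if n=='top':
        pc=np.array([(515,425),(643,450),(617,607),(487,580)])/5+[310,150]
        ribs=[(360,223),(386,234)];extra=dict(white=(420,263.5),bench=(400,280),tb=(300,190))
    else:
        pc=np.array([(103,377),(247,392),(222,498),(70,480)])/3+[200,180]
        ribs=[(285,203),(270,225)];extra=dict(white=(237,320))
    f=200/np.tan(np.radians(float(c['fov_y']))/2);T=c['pose']
    def ray(uv,z):
        d=T[:3,:3]@np.array([(uv[0]-c['cx'])/f,(uv[1]-c['cy'])/f,1]);return T[:3,3]+d*(z-T[2,3])/d[2]
    q=np.array([ray(p,.005) for p in pc]);print(n,'pad',q.round(3).tolist(),q.mean(0).round(4))
    e=q[1]-q[0],q[2]-q[1];print([(np.linalg.norm(v).round(3),np.degrees(np.arctan2(v[1],v[0])).round(1)) for v in e])
    for k,(u,v) in extra.items(): print(k,P[int(v),int(u)].round(3))
    m=(P[...,2]>.151)&(P[...,0]>.48)&(P[...,0]<.56)&(P[...,1]>-.32)&(P[...,1]<-.17)
    k,l,stt,ce=cv2.connectedComponentsWithStats(m.astype(np.uint8))
    for i in range(1,k):
        if stt[i,4]>10: print('ribtop',stt[i,4],P[l==i].mean(0).round(4),ray(ce[i],.156).round(4), P[l==i].min(0).round(3),P[l==i].max(0).round(3))
    # handle bar at z~.11
    d=P-C; a=d@X;b=d@Y
    m=(abs(a+.075)<.02)&(abs(b)<.035)&(abs(d[...,2])<.015);print('bar',m.sum(),a[m].mean(),b[m].mean(),d[m][:,2].max() if m.any() else 0)
c=load('top');P=cloud(c)
m=(P[...,0]>.3)&(P[...,0]<.75)&(P[...,1]>-.12)&(P[...,1]<.5)&(P[...,2]>.05)&(P[...,2]<.3);print('tb',P[m].min(0),P[m].max(0))
for y,x in((-.08,.45),):pass
go([.46,.10,.32],20); go(C+[0,0,.17],-16.4)
E
```

```text
overhang 0.025
top pad [[0.533, -0.393, 0.005], [0.524, -0.479, 0.005], [0.419, -0.466, 0.005], [0.429, -0.38, 0.005]] [ 0.4762 -0.4294  0.005 ]
[(np.float64(0.086), np.float64(-95.6)), (np.float64(0.106), np.float64(172.9))]
white [ 0.443 -0.422  0.001]
bench [ 0.381 -0.359  0.002]
tb [ 0.613 -0.014  0.168]
ribtop 67 [ 0.5259 -0.2033  0.1556] [ 0.5258 -0.2032  0.156 ] [ 0.515 -0.222  0.151] [ 0.538 -0.184  0.16 ]
ribtop 71 [ 0.5028 -0.281   0.1556] [ 0.5027 -0.2809  0.156 ] [ 0.493 -0.301  0.151] [ 0.515 -0.261  0.164]
bar 74 -0.07533521152817894 0.0003667715632998618 0.01080113320182595
side pad [[0.429, -0.384, 0.005], [0.538, -0.395, 0.005], [0.528, -0.482, 0.005], [0.422, -0.471, 0.005]] [ 0.4794 -0.4331  0.005 ]
[(np.float64(0.109), np.float64(-6.1)), (np.float64(0.087), np.float64(-96.2))]
white [ 0.443 -0.425  0.01 ]
ribtop 88 [ 0.5303 -0.2095  0.1561] [ 0.5302 -0.2094  0.156 ] [ 0.519 -0.228  0.151] [ 0.542 -0.185  0.16 ]
ribtop 107 [ 0.5066 -0.2878  0.156 ] [ 0.5066 -0.2879  0.156 ] [ 0.494 -0.304  0.151] [ 0.517 -0.265  0.159]
bar 93 -0.06960874087297193 -0.001495866393283493 0.008328010511651426
tb [ 0.46370383 -0.11998878  0.05004664] [0.74693763 0.49995537 0.29995092]
go [0.46 0.1  0.32] [-12.359  -8.65   -2.136] [-0.022  0.01   8.846]
go [ 0.515 -0.242  0.28 ] [-18.966 -18.116  -0.782] [-0.019  0.018 16.126]
```

```bash
sed -i 's/^C=np.array.*110\]);/C=np.array([.516,-.2445,.110]);/' h.py
python3 - <<'E'
from h import *
go([.46,.12,.33],20); go(C-.041*Y+[0,0,.12],-16.4)
c=load('top');P=cloud(c); d=P-[.443,-.424,0]
for r in(.006,):
    m=(np.hypot(d[...,0],d[...,1])<r); print(m.sum(),P[m][:,2].round(4))
m=(abs(P[...,0]-.50)<.015)&(abs(P[...,1]+.44)<.015); print(np.median(P[m][:,2]))
E
```

```text
go [0.46 0.12 0.33] [-12.069  -8.05   -2.471] [-0.022  0.01   8.846]
go [ 0.5044 -0.2838  0.23  ] [-19.255 -19.522   0.887] [-0.019  0.018 16.126]
9 [ 0.0043  0.0056  0.0048  0.0014  0.0046  0.0009 -0.0001 -0.0021  0.0053]
0.004760243296105138
```

```bash
python3 -m crank '{"slide":[[-12.069,-8.05,-2.471],[-12.069,-8.05,-2.471],[-12.069,-8.05,-2.471],[-12.069,-8.05,-2.471],[-12.069,-8.05,-2.471],[-12.069,-8.05,-2.471],[-12.069,-8.05,-2.471],[-12.069,-8.05,-2.471],[-19.255,-19.522,0.887],[-19.255,-19.522,0.887],[-19.255,-19.522,0.887],[-19.255,-19.522,0.887],[-19.255,-19.522,0.887],[-19.255,-19.522,0.887],[-19.255,-19.522,0.887],[-19.255,-19.522,0.887],[-19.255,-19.522,0.887],[-19.255,-19.522,0.887]],"rotation":[[0,0,8.846],[0,0,8.846],[0,0,8.846],[0,0,8.846],[0,0,8.846],[0,0,8.846],[0,0,8.846],[0,0,8.846],[-0.02,0.02,16.126],[-0.02,0.02,16.126],[-0.02,0.02,16.126],[-0.02,0.02,16.126],[-0.02,0.02,16.126],[-0.02,0.02,16.126],[-0.02,0.02,16.126],[-0.02,0.02,16.126],[-0.02,0.02,16.126],[-0.02,0.02,16.126]],"grip":[50,50,50,50,50,50,50,50,50,50,50,50,50,50,50,50,50,50]}'
python3 - <<'E'
from h import *
st(); go(C-.041*Y+[0,0,.049],-16.4)
c=cam('top'); a=c['color'][190:270,330:440,::-1]; d=cam('side')['color'][180:300,210:330,::-1]
cv2.imwrite('pics/c3.png',np.hstack([cv2.resize(a,(440,320),interpolation=cv2.INTER_CUBIC),cv2.resize(d,(320,320),interpolation=cv2.INTER_CUBIC)]))
E
```

```text
t: 2.35
tcp_pos: [0.5057, -0.2808, 0.2298]
eef_rot: [-2.51, -1.885, -0.006]
ft_force: [-0.5, 0.2, 0.4]
width: 0.0431
t 2.35 p [ 0.5057 -0.2808  0.2298] rv [-2.51  -1.885 -0.006] F [-0.5  0.2  0.4] w 0.0431 q [-0.02  0.45  0.72  1.49 -0.31  1.31  0.45]
go [ 0.5044 -0.2838  0.159 ] [-0.119 -0.014  2.359] [ 0.005 -0.047  0.043]
```

View pics/c3.png

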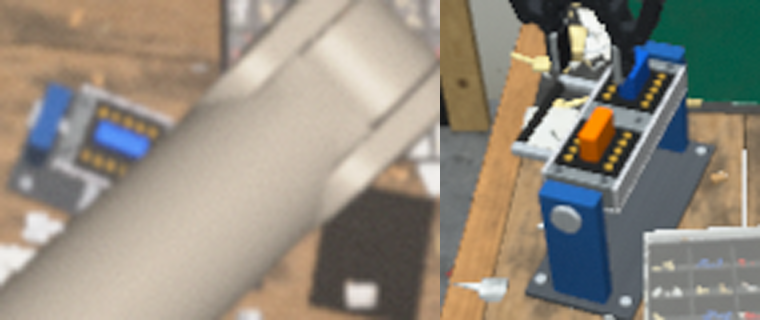

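The side crop shows the fingers above and astride the orange rib at (595,135), with the tray untouched. I'll descend and grip it.

```bash
python3 -m crank '{"slide":[[-0.119,-0.014,1.2],[-0.119,-0.014,2.0],[-0.119,-0.014,2.36],[-0.119,-0.014,2.36],[-0.119,-0.014,2.36],[-0.119,-0.014,2.36],[-0.119,-0.014,2.36],[-0.119,-0.014,2.36],[-0.119,-0.014,2.36]],"rotation":[[0,-0.05,0.04],[0,-0.05,0.04],[0,-0.05,0.04],[0,-0.05,0.04],[0,-0.05,0.04],[0,-0.05,0.04],[0,-0.05,0.04],[0,-0.05,0.04],[0,-0.05,0.04]],"grip":[50,50,50,50,0,0,0,0,0]}'
python3 -m crank '{"slide":[[0,0,-0.04],[0,0,-0.08],[0,0,-0.1]],"rotation":[[0,0,0],[0,0,0],[0,0,0]],"grip":[0,0,0]}'
```

```text
t: 3.58
tcp_pos: [0.5041, -0.2869, 0.1603]
eef_rot: [2.516, 1.876, -0.0]
ft_force: [0.0, 1.0, 5.4]
width: 0.0145
t: 3.95
tcp_pos: [0.503, -0.2859, 0.1611]
eef_rot: [-2.519, -1.877, 0.003]
ft_force: [0.4, -0.2, -2.3]
width: 0.0149
```

```bash
python3 -m crank '{"slide":[[0,0,-0.04],[0,0,-0.08],[0,0,-0.12],[0,0,-0.12]],"rotation":[[0,0,0],[0,0,0],[0,0,0],[0,0,0]],"grip":[0,0,0,0]}'
```

```text
t: 4.45
tcp_pos: [0.5034, -0.2864, 0.1656]
eef_rot: [2.518, 1.877, -0.002]
ft_force: [1.0, -0.0, -2.3]
width: 0.0146
```

```bash
python3 -m crank '{"slide":[[0,0,-0.08],[0,0,-0.16],[0,0,-0.24],[0,0,-0.24]],"rotation":[[0,0,0],[0,0,0],[0,0,0],[0,0,0]],"grip":[0,0,0,0]}'
```

```text
t: 4.95
tcp_pos: [0.5035, -0.2865, 0.173]
eef_rot: [2.517, 1.876, -0.002]
ft_force: [0.3, 0.0, -2.7]
width: 0.0147
```

Run:
```python
from h import *
go(np.array([.5035,-.2865,.245])); go([.482,-.431,.245],-7);go([.482,-.431,.10],-7); go([.482,-.431,.070],-7)
```

```text
go [ 0.5035 -0.2865  0.245 ] [-6.000e-03  1.000e-03 -2.399e+00]
go [ 0.482 -0.431  0.245] [-4.827  0.69  -2.388] [ 0.008  0.026 -1.919]
go [ 0.482 -0.431  0.1  ] [-4.816  0.686  2.446] [ 0.008  0.026 -1.919]
go [ 0.482 -0.431  0.07 ] [-4.814  0.685  3.446] [ 0.008  0.026 -1.919]
```

```bash
python3 -m crank '{"slide":[[0,0,-1.2],[0,0,-2.4],[0,0,-2.4],[-1.6,0.2,-2.4],[-3.2,0.5,-2.4],[-4.82,0.69,-2.4],[-4.82,0.69,-1.2],[-4.82,0.69,0],[-4.82,0.69,1.2],[-4.82,0.69,2.2],[-4.82,0.69,3.0],[-4.82,0.69,3.45],[-4.82,0.69,3.45],[-4.82,0.69,3.45]],"rotation":[[0,0,0],[0,0,0],[0,0,0],[0,0,-0.6],[0,0,-1.2],[0,0.03,-1.92],[0,0.03,-1.92],[0,0.03,-1.92],[0,0.03,-1.92],[0,0.03,-1.92],[0,0.03,-1.92],[0,0.03,-1.92],[0,0.03,-1.92],[0,0.03,-1.92]],"grip":[0,0,0,0,0,0,0,0,0,0,0,0,0,0]}'
```

```text
t: 6.7
tcp_pos: [0.4823, -0.4317, 0.0704]
eef_rot: [2.352, 2.081, 0.001]
ft_force: [0.4, -0.1, -1.7]
width: 0.0145
```

Next I'll lower in 1 mm steps until contact.

```bash
python3 -m crank '{"slide":[[0,0,0.07],[0,0,0.14],[0,0,0.17],[0,0,0.17]],"rotation":[[0,0,0],[0,0,0],[0,0,0],[0,0,0]],"grip":[0,0,0,0]}'
python3 -m crank '{"slide":[[0,0,0.03],[0,0,0.06],[0,0,0.06]],"rotation":[[0,0,0],[0,0,0],[0,0,0]],"grip":[0,0,0]}'
python3 - <<'E'
from h import *
s=cam('side'); cv2.imwrite('pics/c4.png',cv2.resize(s['color'][200:370,200:360,::-1],None,fx=3.5,fy=3.5,interpolation=cv2.INTER_CUBIC))
E
```

```text
t: 7.2
tcp_pos: [0.4819, -0.4309, 0.0644]
eef_rot: [-2.353, -2.082, -0.001]
ft_force: [0.3, -0.6, -1.5]
width: 0.0151
t: 7.58
tcp_pos: [0.4819, -0.4311, 0.0634]
eef_rot: [-2.353, -2.082, -0.001]
ft_force: [-1.0, 2.6, 4.2]
width: 0.0146
```

View pics/c4.png

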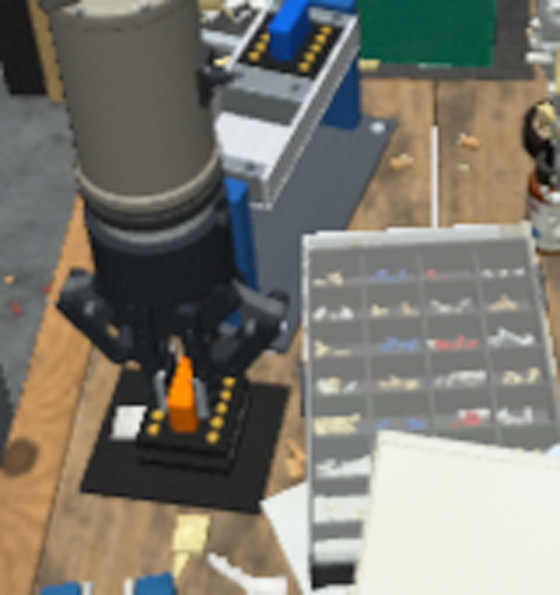

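The orange cassette stands upright, fully inside the pad (crop ~(195,430)), and contact reads about 6 N. I'll release it, then raise and move over blue.

```bash
python3 -m crank '{"slide":[[0,0,0],[0,0,0],[0,0,0],[0,0,-0.8],[0,0,-2],[0,0,-4],[0,0,-6],[0,0,-6]],"rotation":[[0,0,0],[0,0,0],[0,0,0],[0,0,0],[0,0,0],[0,0,0],[0,0,0],[0,0,0]],"grip":[50,50,50,50,50,50,50,50]}'
python3 - <<'E'
from h import *
st(); go(C+.041*Y+[0,0,.13],-16.4); go(C+.041*Y+[0,0,.052],-16.4)
E
```

```text
t: 8.62
tcp_pos: [0.4835, -0.4343, 0.2494]
eef_rot: [2.343, 2.073, 0.001]
ft_force: [-1.0, 0.9, 0.1]
width: 0.0427
t 8.62 p [ 0.4835 -0.4343  0.2494] rv [2.343e+00 2.073e+00 1.000e-03] F [-1.   0.9  0.1] w 0.0427 q [ 0.3   0.58  0.69  1.25 -0.36  1.42  0.84]
go [ 0.5276 -0.2052  0.24  ] [7.764 0.526 0.257] [0.125 0.08  1.88 ]
go [ 0.5276 -0.2052  0.162 ] [7.784 0.499 2.856] [0.125 0.08  1.88 ]
```

```bash
python3 -m crank '{"slide":[[2,0.13,0.1],[4,0.26,0.2],[6,0.4,0.26],[7.76,0.53,0.26],[7.76,0.53,0.26],[7.76,0.53,0.26],[7.76,0.53,0.26]],"rotation":[[0,0,0.5],[0.06,0.04,1],[0.1,0.06,1.5],[0.12,0.08,1.88],[0.12,0.08,1.88],[0.12,0.08,1.88],[0.12,0.08,1.88]],"grip":[50,50,50,50,50,50,50]}'
python3 - <<'E'
from h import *
st(); go(C+.041*Y+[0,0,.051],-16.4)
E
```

```text
t: 9.5
tcp_pos: [0.525, -0.2042, 0.2347]
eef_rot: [-2.509, -1.87, 0.004]
ft_force: [0.2, -0.5, -0.0]
width: 0.0429
t 9.5 p [ 0.525  -0.2042  0.2347] rv [-2.509 -1.87   0.004] F [ 0.2 -0.5 -0. ] w 0.0429 q [-0.17  0.42  0.73  1.52 -0.29  1.32  0.3 ]
go [ 0.5276 -0.2052  0.161 ] [-0.02   0.119  2.456] [-0.13  -0.061 -0.041]
```

```bash
python3 -m crank '{"slide":[[-0.02,0.1,1.2],[-0.02,0.1,2.0],[-0.02,0.1,2.45],[-0.02,0.1,2.45],[-0.02,0.1,2.45],[-0.02,0.1,2.45],[-0.02,0.1,2.45],[-0.02,0.1,2.45],[-0.02,0.1,2.45]],"rotation":[[-0.1,-0.06,0],[-0.1,-0.06,0],[-0.1,-0.06,0],[-0.1,-0.06,0],[-0.1,-0.06,0],[-0.1,-0.06,0],[-0.1,-0.06,0],[-0.1,-0.06,0],[-0.1,-0.06,0]],"grip":[50,50,50,50,0,0,0,0,0]}'
python3 -m crank '{"slide":[[0,0,-0.04],[0,0,-0.08],[0,0,-0.1],[0,0,-0.1]],"rotation":[[0,0,0],[0,0,0],[0,0,0],[0,0,0]],"grip":[0,0,0,0]}'
```

```text
t: 10.62
tcp_pos: [0.5286, -0.2034, 0.1627]
eef_rot: [-2.515, -1.881, -0.001]
ft_force: [-1.0, -0.1, 6.2]
width: 0.0144
t: 11.12
tcp_pos: [0.5283, -0.2022, 0.1639]
eef_rot: [-2.513, -1.881, -0.0]
ft_force: [2.3, -0.4, -3.8]
width: 0.0146
```

```bash
python3 -m crank '{"slide":[[0,0,-0.03],[0,0,-0.05],[0,0,-0.05]],"rotation":[[0,0,0],[0,0,0],[0,0,0]],"grip":[0,0,0]}'
```

```text
t: 11.5
tcp_pos: [0.5282, -0.2023, 0.1648]
eef_rot: [-2.513, -1.881, 0.001]
ft_force: [5.6, -1.2, -12.4]
width: 0.0148
```

Blue resists with 12.4 N after about 2 mm of lift, so it is held. I'll keep the tug on for a second.

```bash
python3 -m crank '{"slide":[[0,0,0],[0,0,0],[0,0,0],[0,0,0],[0,0,0],[0,0,0],[0,0,0],[0,0,0]],"rotation":[[0,0,0],[0,0,0],[0,0,0],[0,0,0],[0,0,0],[0,0,0],[0,0,0],[0,0,0]],"grip":[0,0,0,0,0,0,0,0]}'
```

```text
t: 12.5
tcp_pos: [0.5282, -0.2023, 0.1648]
eef_rot: [-2.513, -1.881, 0.001]
ft_force: [5.7, -0.2, -12.5]
width: 0.0143
```

Tug held steady at 12.5 N for more than a second. I'll lower, release, rise, and head for the handle.

```bash
python3 -m crank '{"slide":[[0,0,0.07],[0,0,0.12],[0,0,0.12],[0,0,0.12],[0,0,0.12],[0,0,-0.6],[0,0,-2],[0,0,-2.6],[0,0,-2.6]],"rotation":[[0,0,0],[0,0,0],[0,0,0],[0,0,0],[0,0,0],[0,0,0],[0,0,0],[0,0,0],[0,0,0]],"grip":[0,0,40,40,40,40,40,40,40]}'
python3 - <<'E'
from h import *
st(); go(C-.075*X+[0,0,.12],-16.4);
E
```

```text
t: 13.62
tcp_pos: [0.5289, -0.2036, 0.2455]
eef_rot: [2.515, 1.882, 0.003]
ft_force: [0.0, 0.4, -0.5]
width: 0.0343
t 13.62 p [ 0.5289 -0.2036  0.2455] rv [2.515 1.882 0.003] F [ 0.   0.4 -0.5] w 0.0343 q [-0.18  0.41  0.73  1.5  -0.28  1.33  0.29]
go [ 0.4441 -0.2233  0.23  ] [-1.43  -2.528  0.513] [ 0.014 -0.014 -0.001]
```

```bash
python3 -m crank '{"slide":[[-0.7,-1.3,0.26],[-1.43,-2.53,0.51],[-1.43,-2.53,0.51],[-1.43,-2.53,0.51],[-1.43,-2.53,0.51],[-1.43,-2.53,0.51]],"rotation":[[0,0,0],[0,0,0],[0,0,0],[0,0,0],[0,0,0],[0,0,0]],"grip":[38,38,38,38,38,38]}'
python3 - <<'E'
from h import *
st(); go(C-.075*X+[0,0,.006],-16.4)
s=cam('side'); P=cloud(s);cv2.imwrite('pics/c5.png',cv2.resize(s['color'][170:320,190:340,::-1],None,fx=4,fy=4,interpolation=cv2.INTER_CUBIC))
E
```

```text
t: 14.38
tcp_pos: [0.4441, -0.2222, 0.2286]
eef_rot: [-2.512, -1.882, 0.001]
ft_force: [-0.3, -0.6, -0.2]
width: 0.0323
t 14.38 p [ 0.4441 -0.2222  0.2286] rv [-2.512e+00 -1.882e+00  1.000e-03] F [-0.3 -0.6 -0.2] w 0.0323 q [-0.19  0.27  0.77  1.72 -0.2   1.24  0.34]
go [ 0.4441 -0.2233  0.116 ] [-0.039  0.017  3.753] [-0.026 -0.009  0.017]
```

View pics/c5.png

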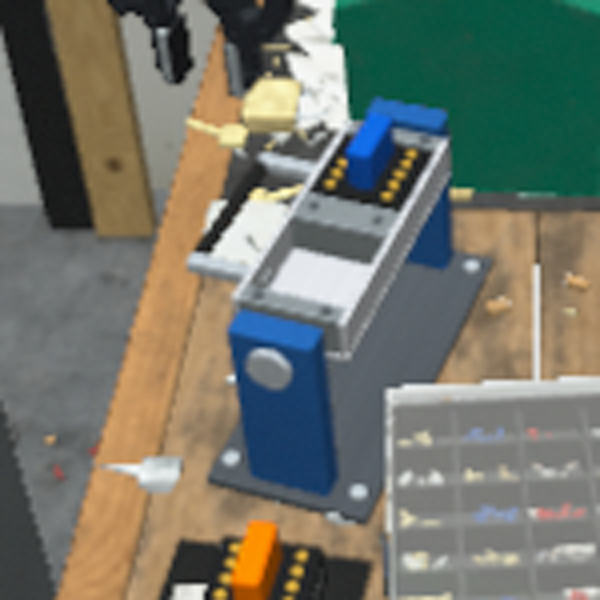

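The blue cassette is seated at (370,150), the right bay is empty, and orange stands on the pad at (255,560). The handle bar at (235,210) is free, so I'll descend on it and pinch.

```bash
python3 -m crank '{"slide":[[-0.04,0.02,1.3],[-0.04,0.02,2.6],[-0.04,0.02,3.4],[-0.04,0.02,3.75],[-0.04,0.02,3.75],[-0.04,0.02,3.75],[-0.04,0.02,3.75],[-0.04,0.02,3.75],[-0.04,0.02,3.75]],"rotation":[[0,0,0],[0,0,0],[0,0,0],[0,0,0],[0,0,0],[0,0,0],[0,0,0],[0,0,0],[0,0,0]],"grip":[38,38,38,38,38,0,0,0,0]}'
python3 - <<'E'
from h import *
s=st(); M=R.from_rotvec(s['eef_rot']).as_matrix()
d=s['tcp_pos']-C; print('rel',d@X,d@Y,d[2])
th0=0
W=np.array([np.cos(0)*0-1*0,0,0])
for th in np.radians(np.arange(0,181,10)):
    w=.075*((1-np.cos(th))*X+np.sin(th)*np.array([0,0,1])); print(int(round(np.degrees(th))),(M.T@w/.03).round(2).tolist())
E
```

```text
t: 15.55
tcp_pos: [0.4437, -0.2241, 0.1174]
eef_rot: [-2.514, -1.881, -0.001]
ft_force: [-1.2, 0.7, 6.1]
width: 0.0078
t 15.55 p [ 0.4437 -0.2241  0.1174] rv [-2.514e+00 -1.881e+00 -1.000e-03] F [-1.2  0.7  6.1] w 0.0078 q [-0.13  0.4   0.72  1.87 -0.31  0.99  0.44]
rel -0.07512013326876837 -0.0008102022106466454 0.007380969361841447
0 [0.0, 0.0, 0.0]
10 [0.0, 0.04, -0.43]
20 [0.0, 0.15, -0.86]
30 [0.0, 0.33, -1.25]
40 [0.0, 0.58, -1.61]
50 [0.0, 0.89, -1.92]
60 [0.0, 1.25, -2.17]
70 [0.0, 1.64, -2.35]
80 [0.0, 2.06, -2.46]
90 [0.0, 2.5, -2.5]
100 [0.0, 2.93, -2.46]
110 [0.0, 3.35, -2.35]
120 [0.0, 3.75, -2.17]
130 [0.0, 4.11, -1.92]
140 [0.0, 4.41, -1.61]
150 [0.0, 4.66, -1.25]
160 [0.0, 4.85, -0.86]
170 [0.0, 4.96, -0.44]
180 [0.0, 5.0, -0.0]
```

```bash
python3 -m crank '{"slide":[[0,0.01,-0.22],[0,0.04,-0.43],[0,0.09,-0.65],[0,0.15,-0.86],[0,0.24,-1.06],[0,0.33,-1.25],[0,0.33,-1.25]],"rotation":[[0,0,0],[0,0,0],[0,0,0],[0,0,0],[0,0,0],[0,0,0],[0,0,0]],"grip":[0,0,0,0,0,0,0]}'
python3 - <<'E'
from h import *
s=st(); d=s['tcp_pos']-C; print('rel',d@X,d@Y,d[2])
c=cam('side'); cv2.imwrite('pics/c6.png',cv2.resize(c['color'][170:320,190:340,::-1],None,fx=4,fy=4,interpolation=cv2.INTER_CUBIC))
E
```

```text
t: 16.42
tcp_pos: [0.4519, -0.2264, 0.154]
eef_rot: [-2.512, -1.879, 0.002]
ft_force: [-4.3, -0.4, -0.7]
width: 0.0079
t 16.43 p [ 0.4519 -0.2264  0.154 ] rv [-2.512e+00 -1.879e+00  2.000e-03] F [-4.3 -0.4 -0.7] w 0.0079 q [-0.14  0.37  0.74  1.8  -0.28  1.08  0.41]
rel -0.06661916474295408 -0.0007884007965655651 0.04396138915366264
```

View pics/c6.png

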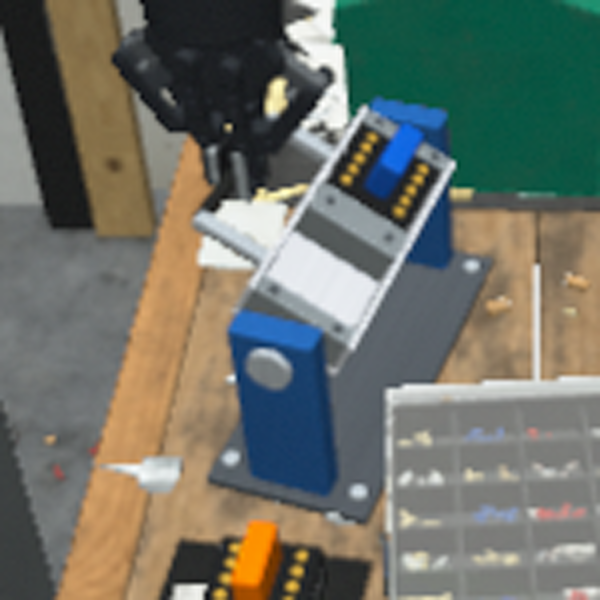

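The frame has turned about 30°, the bar is gripped at (220,190), and forces are small. I'll continue along the arc to 140°.

```bash
python3 -m crank '{"slide":[[0,0.12,-0.18],[0,0.25,-0.36],[0,0.4,-0.52],[0,0.56,-0.67],[0,0.73,-0.8],[0,0.92,-0.92],[0,1.31,-1.1],[0,1.73,-1.21],[0,2.17,-1.25],[0,2.6,-1.21],[0,3.02,-1.1],[0,3.42,-0.92],[0,3.78,-0.67],[0,4.08,-0.36],[0,4.08,-0.36]],"rotation":[[0,0,0],[0,0,0],[0,0,0],[0,0,0],[0,0,0],[0,0,0],[0,0,0],[0,0,0],[0,0,0],[0,0,0],[0,0,0],[0,0,0],[0,0,0],[0,0,0],[0,0,0]],"grip":[0,0,0,0,0,0,0,0,0,0,0,0,0,0,0]}'
python3 - <<'E'
from h import *
s=st(); d=s['tcp_pos']-C; print('rel',d@X,d@Y,d[2])
E
```

```text
t: 18.35
tcp_pos: [0.5721, -0.2628, 0.164]
eef_rot: [2.514, 1.88, 0.0]
ft_force: [-0.1, -5.3, -2.7]
width: 0.0074
t 18.35 p [ 0.5721 -0.2628  0.164 ] rv [2.514 1.88  0.   ] F [-0.1 -5.3 -2.7] w 0.0074 q [-0.03  0.6   0.69  1.44 -0.39  1.24  0.41]
rel 0.05894757041463132 -0.001701461200409194 0.05396422948766684
```

```bash
python3 -m crank '{"slide":[[0,0.13,0.18],[0,0.25,0.36],[0,0.35,0.55],[0,0.44,0.75],[0,0.5,0.96],[0,0.55,1.17],[0,0.58,1.39],[0,0.59,1.61],[0,0.59,1.65],[0,0.59,1.65]],"rotation":[[0,0,0],[0,0,0],[0,0,0],[0,0,0],[0,0,0],[0,0,0],[0,0,0],[0,0,0],[0,0,0],[0,0,0]],"grip":[0,0,0,0,0,0,0,0,0,0]}'
python3 - <<'E'
from h import *
s=st(); d=s['tcp_pos']-C; print('rel',d@X,d@Y,d[2])
E
```

```text
t: 19.6
tcp_pos: [0.5872, -0.2673, 0.1156]
eef_rot: [-2.516, -1.881, 0.001]
ft_force: [-2.6, -4.5, 7.0]
width: 0.0078
t 19.6 p [ 0.5872 -0.2673  0.1156] rv [-2.516e+00 -1.881e+00  1.000e-03] F [-2.6 -4.5  7. ] w 0.0078 q [-0.01  0.68  0.66  1.44 -0.43  1.17  0.43]
rel 0.07473794674933018 -0.0017747165387062766 0.005575869278972204
```

```bash
python3 -m crank '{"slide":[[0,0,0.04],[0,0,0.08],[0,0,0.08]],"rotation":[[0,0,0],[0,0,0],[0,0,0]],"grip":[0,0,0]}'
python3 - <<'E'
from h import *
c=cam('side'); cv2.imwrite('pics/c7.png',cv2.resize(c['color'][170:320,190:340,::-1],None,fx=4,fy=4,interpolation=cv2.INTER_CUBIC))
E
```

```text
t: 19.98
tcp_pos: [0.5873, -0.2674, 0.1145]
eef_rot: [-2.516, -1.881, -0.001]
ft_force: [-4.8, -2.6, 11.5]
width: 0.0081
```

View pics/c7.png

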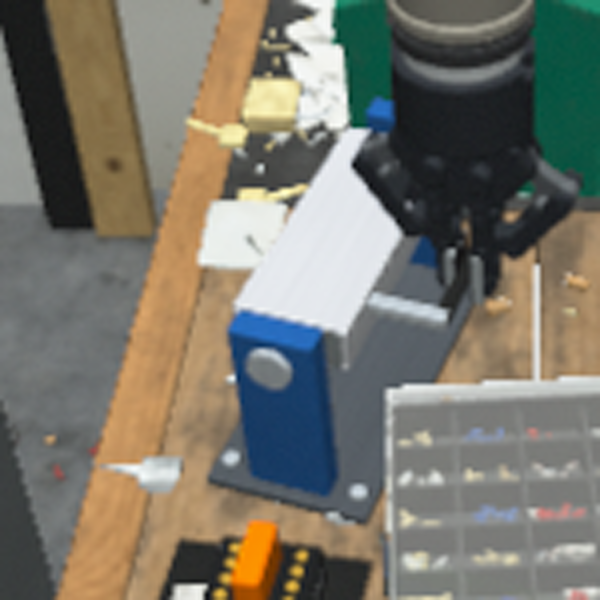

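The tray is upside down with the handle on the far side. Force climbs to 11.5 N, well above the 3–4 N the frame needs, so it is on its stop. I'll release and retreat.

```bash
python3 -m crank '{"slide":[[0,0,-0.1],[0,0,-0.1],[0,0,-0.1],[0,0,-0.1],[0,0,-0.6],[0,0,-1.6],[0,0,-3],[0,0,-5],[-1,-2,-6],[2,-4,-6],[4,-6,-6],[5,-7,-6],[5,-7,-6]],"rotation":[[0,0,0],[0,0,0],[0,0,0],[0,0,0],[0,0,0],[0,0,0],[0,0,0],[0,0,0],[0,0,0],[0,0,0],[0,0,0],[0,0,0],[0,0,0]],"grip":[0,35,35,35,35,35,35,35,35,35,35,35,35]}'
python3 - <<'E'
from h import *
st()
a=cam('top'); c=cam('side'); P=cloud(c)
d=P-C; x,y=d@X,d@Y
m=(abs(x-.075)<.015)&(abs(y)<.03)&(abs(d[...,2])<.03); print('bar',m.sum(),x[m].mean(),np.percentile(d[m][:,2],[5,50,95]))
m=(abs(x)<.025)&(abs(y)<.06)&(d[...,2]>0)&(d[...,2]<.03); A=np.c_[x[m],y[m],np.ones(m.sum())]; print('tray slope',np.linalg.lstsq(A,d[m][:,2],rcond=None)[0])
m=(P[...,2]>.05)&(abs(P[...,0]-.48)<.05)&(abs(P[...,1]+.43)<.05)&(P[...,2]<.08); print('orange top',P[m].mean(0),m.sum())
cv2.imwrite('pics/c8.png',np.hstack([cv2.resize(c['color'][170:320,190:340,::-1],(400,400),interpolation=cv2.INTER_CUBIC),cv2.resize(a['color'][170:290,320:440,::-1],(400,400),interpolation=cv2.INTER_CUBIC)]))
E
```

```text
t: 21.65
tcp_pos: [0.4273, -0.061, 0.294]
eef_rot: [-2.512, -1.882, -0.004]
ft_force: [0.7, 0.1, 0.4]
width: 0.0297
t 21.65 p [ 0.4273 -0.061   0.294 ] rv [-2.512 -1.882 -0.004] F [0.7 0.1 0.4] w 0.0297 q [-0.55  0.04  0.69  1.76 -0.03  1.36 -0.14]
bar 87 0.07806624690253389 [0.00197373 0.00548319 0.00789296]
tray slope [0.00594901 0.00221552 0.01316545]
orange top [ 0.48488503 -0.43151743  0.05847838] 151
```

View pics/c8.png

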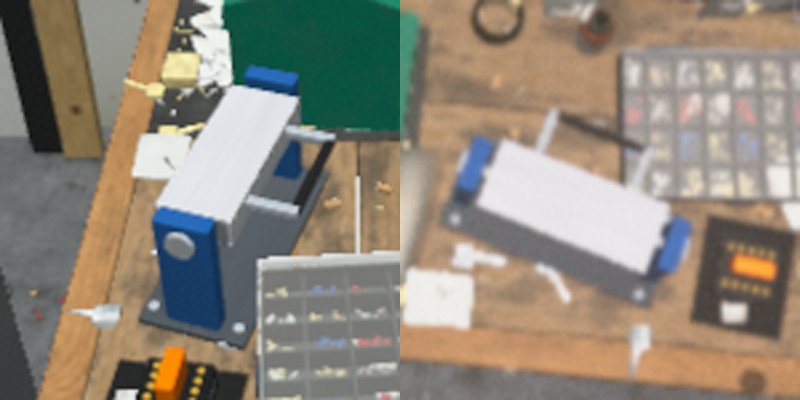

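Both views show the frame fully over, with the tray level to 0.3° and the bar on the far side. Orange is upright inside the pad, nothing lies fallen under the tray, and the arm is clear.

```bash
python3 -c "
from rig import manip
print(manip.sign_off())"
```

```text
the job is handed in; nothing more can be done
None
```

The job is done and handed in at about 22 s, against the 61 s limit.

- **Loose cassette:** The orange one in the right bay came up freely with about 2.5 N. I set it down upright on the black pad, and its rib top measured 58 mm above the bench, against 59 mm expected. It sits about 7 mm from the pad centre, in the direction away from the robot.
- **Held cassette:** The blue one in the left bay stopped after about 2 mm of lift. It held a steady 12.5 N for more than a second.
- **Frame:** I then swung it over by the handle to the far stop, where pushing further raised the force to 11.5 N. After release, the tray was level to within 0.3° and the handle bar was on the far side.

The last pictures showed nothing fallen under the tray and the arm clear of everything. Three checks fell short:

- **Hanging blue cassette:** The cameras cannot see it from above, so I infer that it hangs there only from the tug and the clear space below.
- **Camera disagreement:** The two cameras differed by about 3 to 6 mm, so I used a position between them. The grips confirmed it across the ribs.
- **Bystanders:** I did not measure the padlock, tape roll or lock cylinder, and never found the padlock or lock cylinder in the pictures. The arm met no unexpected contact force at any reading.

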